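# Turn the lens to face the lamp

### The arm

A 6-joint arm with a two-finger parallel gripper is mounted at the origin on a cart in front of the work surface, level with it; the furniture and walls round the work are solid. World frame = base frame: x ahead of the robot, y to its left, z up, the work surface at z = 0. Lengths are in m, angles in rad, forces in N, time in s.
With the tool pointing down it reaches from about 0.3 to 0.775 m from the base axis. Payload 14.6 kg.
Tool frame: the origin (TCP) lies where the fingers leave the gripper's body, on its centre line; the fingertips stand 97 mm ahead of it and the grasp point (between the pads) lies 78 mm ahead of it (ctrl.finger_overhang is the distance from the TCP to the fingertips, in m); z points along the fingers, y is the direction in which the jaws open and shut (so a half turn about z gives the same grasp; the last joint's range is limited). The gripper opens to 94 mm and grips with 3 to 60 N. Pads are 16 mm wide; open, the fingers measure 119 mm over their backs; the gripper's body (75 mm by 177 mm) begins 78 mm behind the grasp point.
Start: joints at [-1.192, 0.3, 1.521, -0, 1.321, -0.067], TCP at [0.237, -0.496, 0.303] pointing down, gripper open.
Joint ranges: [-3.03, 3.03], [-0.79, 2.21], [0.23, 2.52], [-1.04, 4.18], [0, 3.07], [-2.55, 2.55]. Speed limits (rad/s): [2.22, 2.22, 2.57, 3.14, 3.14, 3.14].

### API

Orientations are given as [roll, pitch, yaw] about the fixed x, y, z axes, in that order (R = Rz(yaw) Ry(pitch) Rx(roll)).
In Python, from station import ctrl, imaging, hand_in gives the robot as it stands.
- The arm moves only by the shell command python3 -m pendant 'ROWS' [FORCE]. ROWS is JSON, a list of rows, each a list of 7 numbers: the shift along the tool's x, y, z normalised to -1 to 1, where 1 is 120 mm, then the turn, a rotation vector about the tool's x, y, z normalised to -1 to 1, where 1 is 30 degrees, then the closure, from -1 (fully open) to 1 (shut). A call has 1 to 10 rows; each row shifts and turns the commanded pose from where the row before left it, along the tool's axes as they then stand; what a row does not reach is not made up. A row lasts 1/12 s, in which the tool goes at most 41.7 mm and 7.16 degrees, less where a joint would pass 70% of its speed; a pose out of reach is approached as far as the arm can. A call with a number of a shift or a turn outside -1 to 1 is refused whole. A call with a gripper value outside its range is refused whole. The fingers move at their own pace and stop on an object; FORCE is the grip in N (left out, the last holds). Time passes only in rows, so rows that do not move let the fingers close. It gives the time, the measured TCP pose, the force and the opening at its end, in the units of the state.
- ctrl.get_obs(): the state, without advancing time (a new reading comes with each control period).
- imaging.camera(name): name is "scene" or "top" or "wrist"; returns a dict with "image" (384x512x3 uint8, red, green, blue), "mtx" (3x3 intrinsics, pixels), "rvec" (rotation vector, rad) and "tvec" (3), from world to camera coordinates, as OpenCV has them. Camera axes: x right, y down, z forward; pixel columns grow to the right and rows downward; lengths in m; the calibration is good to about 2 mm. A picture is of the moment at which its call begins. There is no depth.
- hand_in(): hands the job in, once; it reports no verdict.
The state is a dict: "time_s": time; "qpos": joint angles; "joint_vel": joint speeds; "tau": joint torques, N m; "ee_pos": TCP position; "eef_rot": TCP orientation; "force": force on the tool from outside, world axes, zero at the start; "moment": the same for the moment, N m; "grip_width": finger opening in m.
Only numpy, scipy, OpenCV 4.12 (cv2) and the standard library are available. Lean on these libraries where they do the work, as an engineer would, in place of code of your own. Each camera call takes 0.05 s, during which the arm holds its last target.

### The job

Two framed glasses stand in the storage rail: a lens, whose glass bulges out on one face, and a plain flat window. Take the lens, turn it the other way round and stand it upright, fully down, in the slot of the lamp stand, with its bulging face towards the lamp. Leave the window standing in the rail.

Things in the scene. Friction and masses are not known exactly. Their poses are not given: they have to be found in the camera images.
- lens_center (a point): Centre of the lens's frame (half-way up): a white upright plate, 8 mm thick (own x), 70 wide (y), 100 high (z up), 90 g, with a round glass 44 mm across that bulges 14 mm from the +x face and is flat on the other. The top 28 mm is bare, to pinch from above across the thickness. Starts in the rail's groove (rail 34 mm high), lower edge 6 mm above the worktop, bulge to the right as the robot sees it (about -y).
- lens_bulge (a point): Crest of the lens's bulge: 18 mm from lens_center along own +x, at the same height. The bulging face looks from lens_center towards here. Same axes as lens_center.
- lamp_slot (a point): Middle of the slot's floor in the fixed lamp stand, 6 mm above the worktop. Own x points level to the lamp, a grey cylinder lying along x, front 84 mm away, top 78 mm above the worktop; z up. The slot runs along y: 11 mm wide, 90 long, closed at both ends; walls straight to 20 mm above this point, then flared to 23 mm wide at 28 mm.
- window_center (a point): Centre of the window's frame: the same white plate (8 x 70 x 100 mm, same axes), but its glass is flat on both faces. Stands in the rail beside the lens, nearer or farther, at least 20 mm between them, and stays there.

How it is judged:
By the outcome, as a careful person would: the job done as asked, in the order asked, and still so for the second after the job is handed in, with the robot touching nothing.
It also fails if it takes over 38 s, if anything falls off the work surface, if the arm or the gripper's body presses on something with over 40 N, if the wrist force passes 120 N, or if a joint passes its speed limit or range.

## Working session

There is one attempt and no reset: what is moved stays moved. The work goes in short steps, Python scripts to look and compute and a shell command to move; the robot and the scene stay as the last step left them, time stands still between calls to the robot, and variables do not carry over. Pictures are saved under pics/ and viewed, and the job is handed in when it is done.

```bash
mkdir -p pics; ls
python3 - <<'E'
from station import ctrl, imaging
import cv2
o=ctrl.get_obs()
for k in o: print(k,o[k])
for n in ["scene","top","wrist"]:
    c=imaging.camera(n); cv2.imwrite(f"pics/a_{n}.png",cv2.cvtColor(c["image"],cv2.COLOR_RGB2BGR))
    R=cv2.Rodrigues(c["rvec"])[0]; print(n,(-R.T@c["tvec"].reshape(3)).round(3),R[2].round(2),c["mtx"][0,0])
E
```

```text
pics
time_s 0.0
qpos [-1.19159432e+00  3.00461005e-01  1.52157008e+00  3.79169426e-06
  1.32064901e+00 -6.66131839e-02]
joint_vel [-0.00026999  0.00051787  0.00053016  0.0004227  -0.00114331 -0.00117828]
tau [-2.00773713e-03 -5.31815743e+01 -3.52735770e+01  7.07548088e-02
  2.44024774e-02 -9.68717723e-05]
ee_pos [ 0.23709622 -0.49611731  0.30209645]
eef_rot [-3.14050786e+00 -7.60491391e-05  4.45814210e-01]
force [ 0.83326539 -0.34977532 -0.6458758 ]
moment [-0.03047554  0.01326282 -0.06104056]
grip_width 0.09407196206632812
scene [0.286 0.56  0.706] [ 0.29 -0.67 -0.68] 471.8173815427099
top [ 0.484 -0.095  0.936] [ 0.09  0.02 -1.  ] 398.7131902252541
wrist [ 0.304 -0.465  0.385] [-0.23 -0.11 -0.97] 342.6469249650156
```

View pics/a_scene.png

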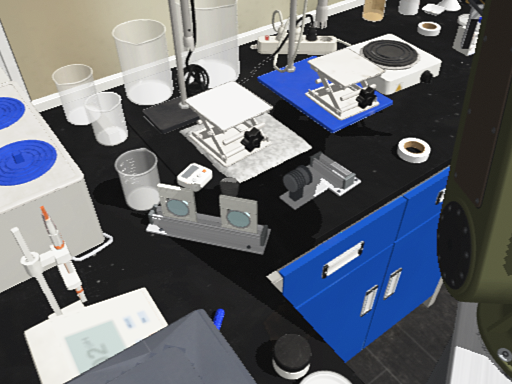

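View pics/a_top.png

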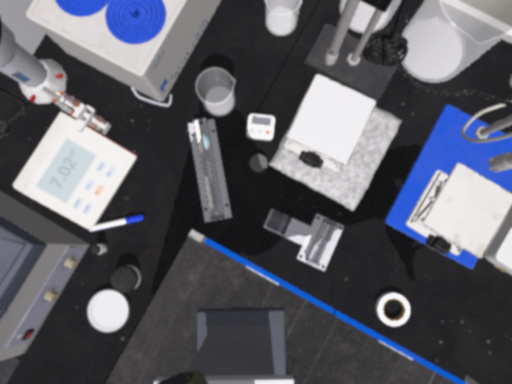

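View pics/a_wrist.png

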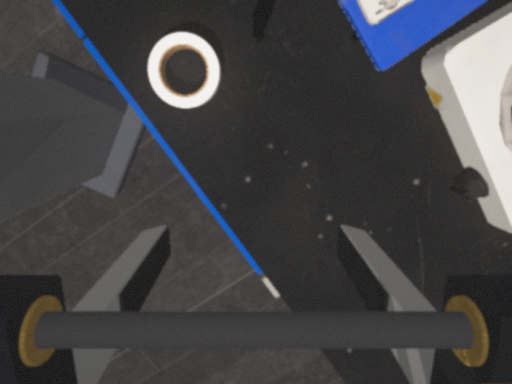

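```bash
cat > h.py <<'E'
import numpy as np, cv2
from station import ctrl, imaging
def cam(n):
    c=imaging.camera(n); c["R"]=cv2.Rodrigues(np.array(c["rvec"]))[0]; c["t"]=np.array(c["tvec"]).reshape(3); c["C"]=-c["R"].T@c["t"]; return c
def onz(c,px,z):
    d=c["R"].T@np.linalg.solve(c["mtx"],np.array([px[0],px[1],1.])); s=(z-c["C"][2])/d[2]; return c["C"]+s*d
def proj(c,P):
    return cv2.projectPoints(np.array(P,float).reshape(-1,3),c["R"],c["t"],c["mtx"],None)[0].reshape(-1,2)
def crop(c,u0,v0,u1,v1,name,k=6):
    im=cv2.cvtColor(c["image"],cv2.COLOR_RGB2BGR)[v0:v1,u0:u1]
    cv2.imwrite(f"pics/{name}.png",cv2.resize(im,None,fx=k,fy=k,interpolation=cv2.INTER_CUBIC))
E
python3 - <<'E'
from h import *
s=cam("scene");t=cam("top")
crop(s,140,140,370,260,"b_scene",3)
crop(t,170,105,360,285,"b_top",4) if 0 else crop(t,170,105,360,285,"b_top",3)
crop(t,175,110,250,230,"b_top2",5)
for p in [(0,0),(511,0),(0,383)]: print(onz(t,p,0).round(3))
E
```

```text
[1.071 0.546 0.   ]
[ 1.033 -0.715  0.   ]
[0.15  0.509 0.   ]
```

View pics/b_scene.png

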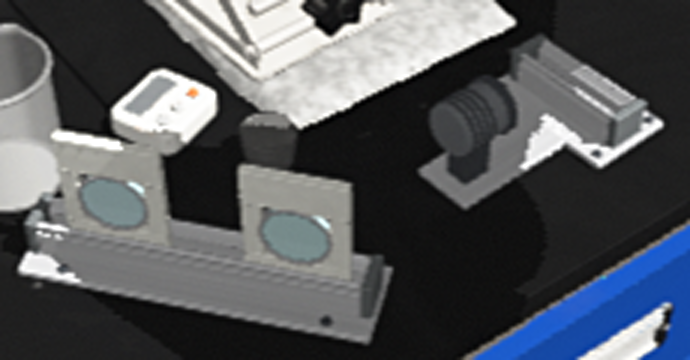

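View pics/b_top.png

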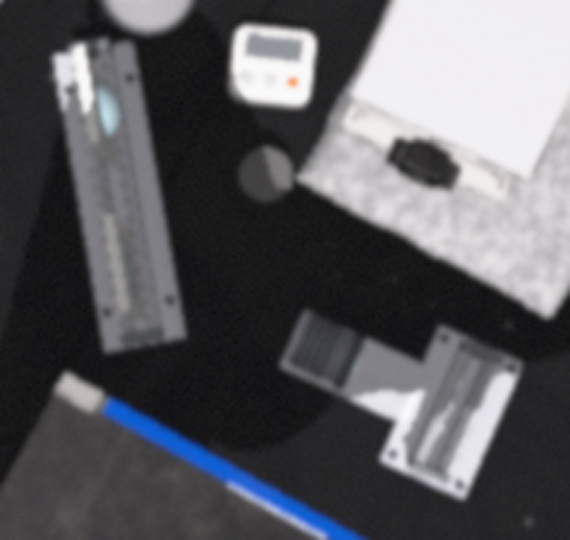

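View pics/b_top2.png

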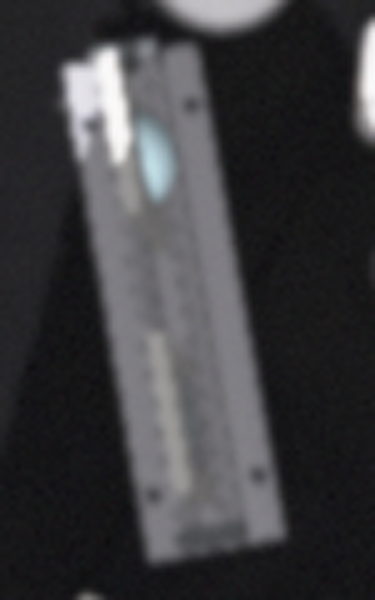

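Run:
```python
from h import *
t=cam("top")
f=lambda a,b:(170+a/3-.33,105+b/3-.33)
g=lambda a,b:(175+a/5-.4,110+b/5-.4)
for nm,p,z in [("lens far",g(107,47),.106),("lens near",g(137,214),.106),("win far",g(152,330),.106),("win near",g(183,493),.106),
 ("slot end1",f(475,340),.03),("slot end2",f(425,470),.03),("lampfront",f(350,365),.04),("beaker top",f(148,0),.08)]:
    print(nm,onz(t,p,z).round(4))
crop(t,255,200,350,280,"c_top",8)
```

```text
lens far [0.7242 0.0398 0.106 ]
lens near [0.6517 0.0275 0.106 ]
win far [0.602  0.0216 0.106 ]
win near [0.533  0.0091 0.106 ]
slot end1 [ 0.5099 -0.2459  0.03  ]
slot end2 [ 0.4137 -0.2051  0.03  ]
lampfront [ 0.4929 -0.1507  0.04  ]
beaker top [ 0.7628 -0.007   0.08  ]
```

View pics/c_top.png

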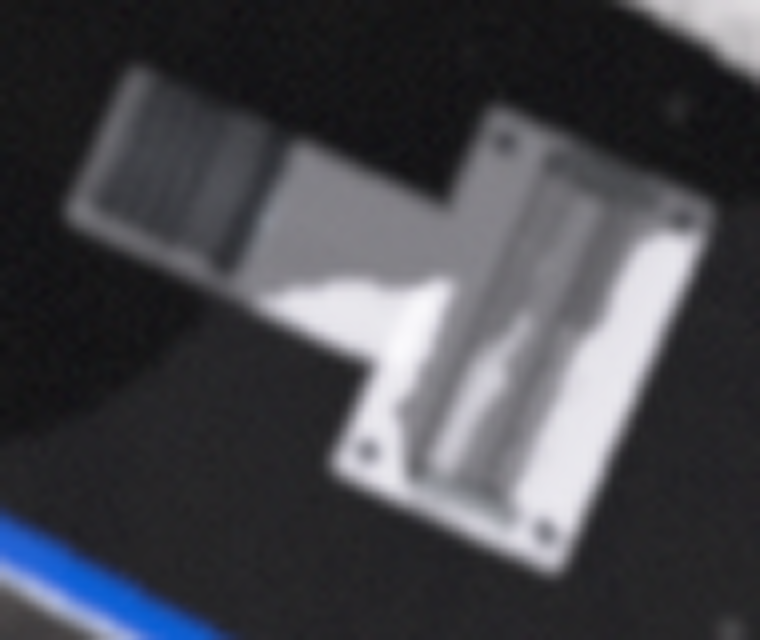

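```bash
python3 -m pendant '[[0.26,-0.12,0,0,0,0,-1],[0.26,-0.12,0,0,0,0,-1],[0.26,-0.12,0,0,0,0,-1],[0.26,-0.12,0,0,0,0,-1],[0.26,-0.12,0,0,0,0,-1],[0.26,-0.12,0,0,0,0,-1],[0.26,-0.12,0,0,0,0,-1],[0.26,-0.12,0,0,0,0,-1],[0.26,-0.12,0,0,0,0,-1],[0.26,-0.12,0,0,0,0,-1]]'
python3 -m pendant '[[0,0,0,0,0,0,-1],[0,0,0,0,0,0,-1],[0,0,0,0,0,0,-1]]'
python3 - <<'E'
from h import *
w=cam("wrist"); crop(w,0,0,512,384,"d_wrist",1.5)
np.save("w_slot.npy",w,allow_pickle=True)
t=cam("top"); print(ctrl.get_obs()["eef_rot"],ctrl.get_obs()["qpos"])
E
```

```text
time_s: 1.13
ee_pos: [0.4574, -0.2303, 0.3028]
eef_rot: [3.141, -0.0, 0.446]
force: [0.2, -0.2, 0.4]
grip_width: 0.0941
time_s: 1.38
ee_pos: [0.4563, -0.232, 0.3026]
eef_rot: [-3.141, 0.0, 0.446]
force: [-0.1, -0.5, -0.4]
grip_width: 0.0939
[-3.14156918e+00  1.67417064e-04  4.44487617e-01] [-5.43292054e-01  2.15025537e-01  1.62763507e+00 -1.31667907e-04
  1.29904382e+00  5.83052007e-01]
```

View pics/d_wrist.png

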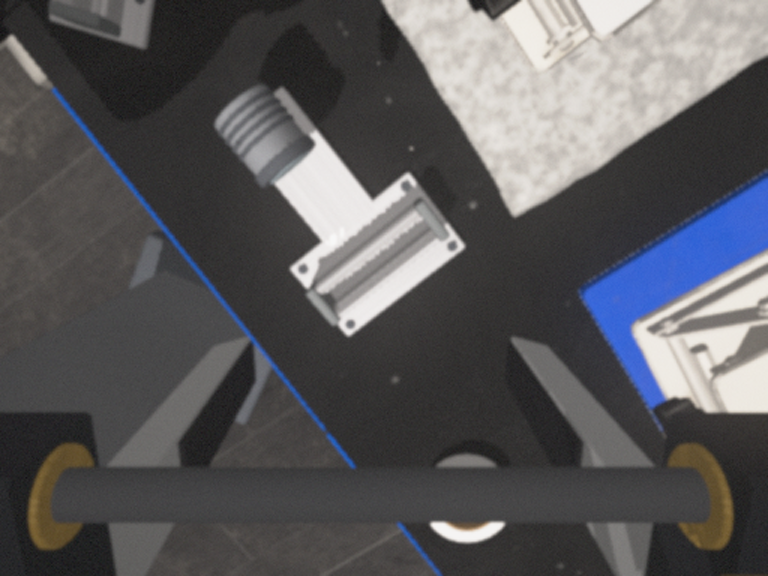

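Run:
```python
from h import *
w=np.load("w_slot.npy",allow_pickle=True).item()
crop(w,185,105,315,230,"e_slot",6)
```

```text
(no output)
```

View pics/e_slot.png

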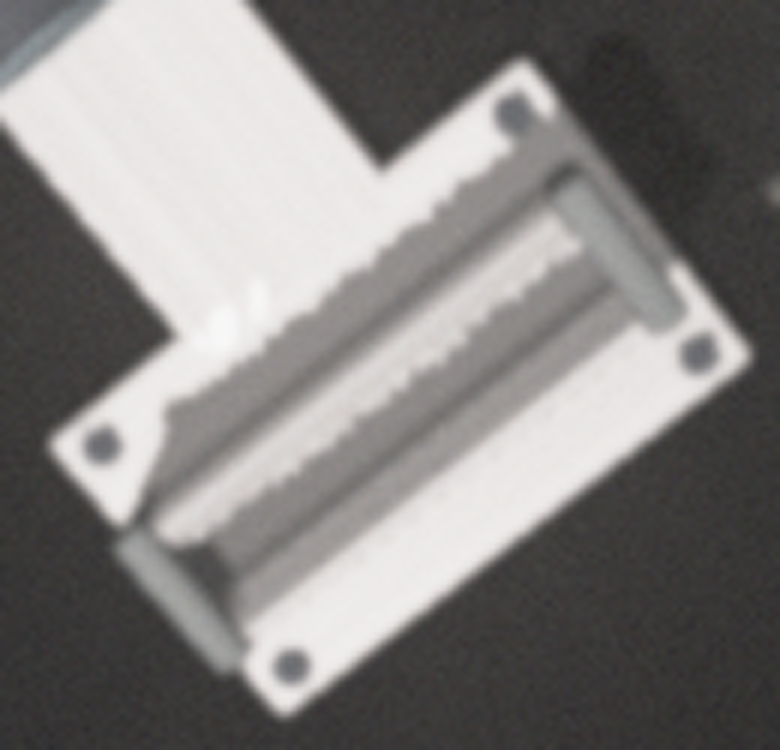

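Run:
```python
from h import *
w=np.load("w_slot.npy",allow_pickle=True).item()
f=lambda p:(185+p[0]/6-.42,105+p[1]/6-.42)
S=[onz(w,f(p),.006) for p in [(515,112),(700,352),(292,665),(103,445)]]
B=[onz(w,f(p),.006) for p in [(523,58),(752,352),(288,718),(48,443)]]
print(np.round(S,4),np.mean(S,0).round(4)); print(np.round(B,4),np.mean(B,0).round(4))
for z in (.028,.034):
    C=[onz(w,f(p),z) for p in [(578,185),(670,323),(130,540),(228,667)]]
    print(z,np.round(C,4),np.mean(C,0).round(4))
def ang(Q): 
    a=(Q[0]+Q[1])/2-(Q[2]+Q[3])/2; return np.degrees(np.arctan2(a[1],a[0])),np.linalg.norm(a), np.linalg.norm(Q[0]-Q[1])
print(ang(S),ang(B),ang(C))
# same from top
t=cam("top"); T=[onz(t,(255+a/8-.44,200+b/8-.44),.006) for a,b in [(505,142),(682,218),(546,531),(369,450)]]
T2=[onz(t,(255+a/8-.44,200+b/8-.44),.006) for a,b in [(493,103),(714,208),(557,577),(331,463)]]
print(np.mean(T,0),ang(T),np.mean(T2,0),ang(T2))
```

```text
[[ 0.5124 -0.2264  0.006 ]
 [ 0.4879 -0.277   0.006 ]
 [ 0.3994 -0.234   0.006 ]
 [ 0.4237 -0.1836  0.006 ]] [ 0.4559 -0.2303  0.006 ]
[[ 0.5215 -0.2235  0.006 ]
 [ 0.4921 -0.2857  0.006 ]
 [ 0.3892 -0.2379  0.006 ]
 [ 0.4196 -0.1741  0.006 ]] [ 0.4556 -0.2303  0.006 ]
0.028 [[ 0.5067 -0.2402  0.028 ]
 [ 0.4923 -0.2654  0.028 ]
 [ 0.4155 -0.1959  0.028 ]
 [ 0.4012 -0.2217  0.028 ]] [ 0.4539 -0.2308  0.028 ]
0.034 [[ 0.507  -0.2395  0.034 ]
 [ 0.4928 -0.2643  0.034 ]
 [ 0.4173 -0.196   0.034 ]
 [ 0.4033 -0.2213  0.034 ]] [ 0.4551 -0.2303  0.034 ]
(np.float64(-25.81370234705521), np.float64(0.09845434676495095), np.float64(0.056129441623979065)) (np.float64(-25.379509613687816), np.float64(0.11341767978260267), np.float64(0.06879162159861403)) (np.float64(-25.76663080194459), np.float64(0.09947893582902832), np.float64(0.028584486920288386))
[ 0.45705508 -0.23013388  0.006     ] (np.float64(-25.572585956172453), np.float64(0.09789141559056588), np.float64(0.05536220384291172)) [ 0.45643231 -0.22960886  0.006     ] (np.float64(-25.55392935249489), np.float64(0.11488261646515066), np.float64(0.07034078189840881))
```

```bash
python3 -m pendant '[[0.3,-0.13,0,0,0,0,-1],[0.3,-0.13,0,0,0,0,-1],[0.3,-0.13,0,0,0,0,-1],[0.3,-0.13,0,0,0,0,-1],[0.3,-0.13,0,0,0,0,-1],[0.3,-0.13,0,0,0,0,-1],[0.3,-0.13,0,0,0,0,-1],[0.3,-0.13,0,0,0,0,-1],[0.3,-0.13,0,0,0,0,-1]]'
python3 -m pendant '[[0,0,0,0,0,0.178,-1],[0,0,0,0,0,0.178,-1],[0,0,0,0,0,0.178,-1],[0,0,0,0,0,0,-1],[0,0,0,0,0,0,-1],[0,0,0,0,0,0,-1]]'
python3 - <<'E'
from h import *
w=cam("wrist"); crop(w,0,0,512,384,"f_wrist",1.5)
np.save("w_lens.npy",w,allow_pickle=True)
o=ctrl.get_obs(); print(o["ee_pos"],o["eef_rot"],o["qpos"])
E
```

```text
time_s: 2.28
ee_pos: [0.6893, 0.035, 0.3026]
eef_rot: [3.142, -0.0, 0.444]
force: [-0.0, -1.0, -0.3]
grip_width: 0.0937
time_s: 2.78
ee_pos: [0.6883, 0.0339, 0.3027]
eef_rot: [3.142, -0.0, 0.168]
force: [-0.5, 0.4, -0.5]
grip_width: 0.0941
[0.68830883 0.03399266 0.30271613] [ 3.14158884e+00 -1.95536404e-05  1.68013577e-01] [-3.78830150e-03  6.23787889e-01  1.05605788e+00 -4.21982533e-07
  1.46172697e+00  1.39899449e+00]
```

View pics/f_wrist.png

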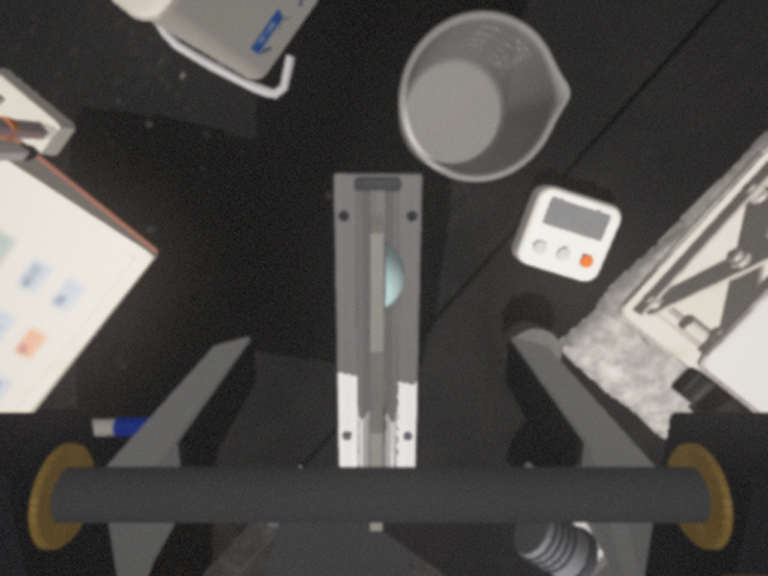

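Run:
```python
from h import *
w=np.load("w_lens.npy",allow_pickle=True).item()
crop(w,210,110,300,250,"g_lens",5)
```

```text
(no output)
```

View pics/g_lens.png

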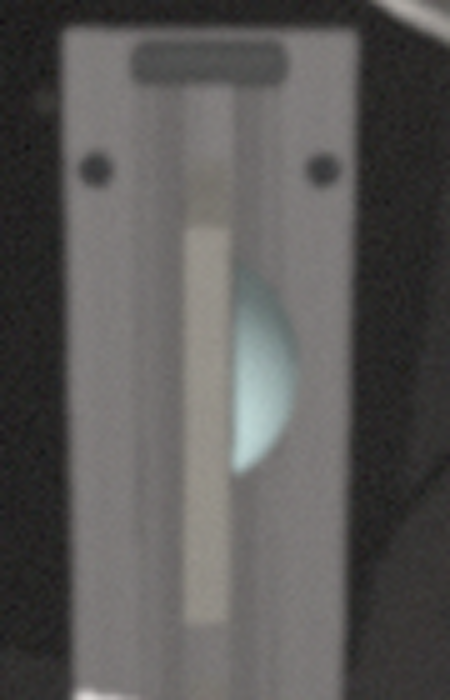

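Run:
```python
from h import *
w=np.load("w_lens.npy",allow_pickle=True).item()
f=lambda p:(210+p[0]/5-.4,110+p[1]/5-.4)
Q=np.array([onz(w,f(p),.106) for p in [(184.5,228),(229,228),(230,624),(184.5,624)]])
print(Q.round(4),Q.mean(0).round(4)); a=Q[:2].mean(0)-Q[2:].mean(0); print(np.degrees(np.arctan2(a[1],a[0])),np.linalg.norm(a),np.linalg.norm(Q[0]-Q[1]))
o=ctrl.get_obs(); y=o["eef_rot"][2]; d=Q.mean(0)-o["ee_pos"]; print("tool shift",np.array([[np.cos(y),np.sin(y)],[np.sin(y),-np.cos(y)]])@d[:2], np.degrees(y))
print("beaker",onz(w,(490/1.5,170/1.5),.0),onz(w,(490/1.5,180/1.5),.09))
```

```text
[[0.7202 0.0443 0.106 ]
 [0.7214 0.0371 0.106 ]
 [0.6532 0.0252 0.106 ]
 [0.6519 0.033  0.106 ]] [0.6867 0.0349 0.106 ]
9.613826233356518 0.06923483756205727 0.007284675882617126
tool shift [-0.00143395 -0.00115967] 9.62646884984747
beaker [ 0.76458078 -0.03535712  0.        ] [ 0.75857263 -0.01761248  0.09      ]
```

```bash
python3 -m pendant '[[-0.012,-0.01,0.26,0,0,0,-1],[0,0,0.26,0,0,0,-1],[0,0,0.26,0,0,0,-1],[0,0,0.16,0,0,0,-1],[0,0,0.09,0,0,0,-1],[0,0,0,0,0,0,-1],[0,0,0,0,0,0,-1]]' 40
python3 - <<'E'
from h import *
w=cam("wrist"); crop(w,0,0,512,384,"h_wrist",1.5)
E
```

```text
time_s: 3.42
ee_pos: [0.687, 0.0354, 0.1799]
eef_rot: [3.141, -0.001, 0.167]
force: [0.1, -0.5, 1.1]
grip_width: 0.0941
```

View pics/h_wrist.png

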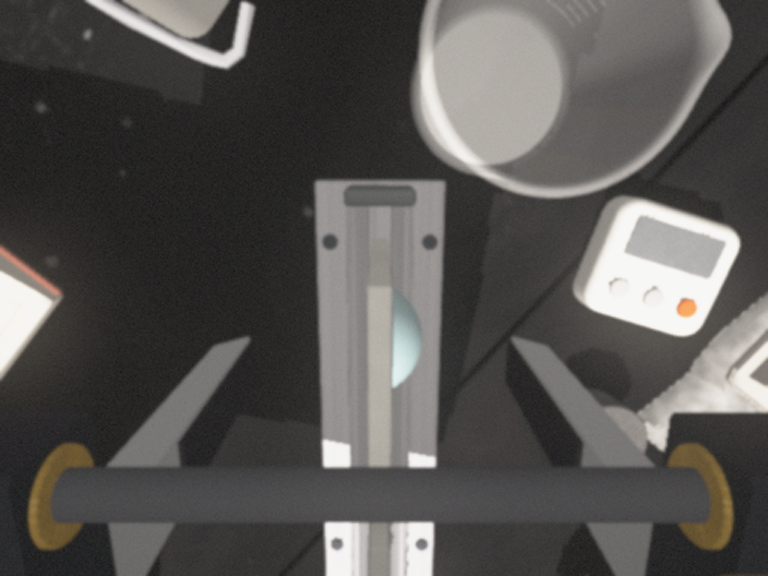

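```bash
python3 -m pendant '[[0,0,0,0,0,0,1],[0,0,0,0,0,0,1],[0,0,0,0,0,0,1],[0,0,0,0,0,0,1],[0,0,0,0,0,0,1],[0,0,0,0,0,0,1],[0,0,0,0,0,0,1],[0,0,0,0,0,0,1],[0,0,0,0,0,0,1],[0,0,0,0,0,0,1]]' 40
python3 -m pendant '[[0,0,0,0,0,0,1],[0,0,0,0,0,0,1]]'
```

```text
time_s: 4.3
ee_pos: [0.6867, 0.0355, 0.179]
eef_rot: [-3.142, 0.0, 0.166]
force: [-0.3, -1.0, 0.6]
grip_width: 0.031
time_s: 4.47
ee_pos: [0.6867, 0.0355, 0.179]
eef_rot: [3.142, 0.0, 0.166]
force: [0.3, 0.7, -0.1]
grip_width: 0.0177
```

```bash
python3 -m pendant '[[0,0,0,0,0,0,1],[0,0,0,0,0,0,1],[0,0,0,0,0,0,1],[0,0,0,0,0,0,1]]'
python3 -m pendant '[[0,0,0,0,0,0,1],[0,0,0,0,0,0,1]]'
```

```text
time_s: 4.8
ee_pos: [0.6867, 0.0355, 0.1791]
eef_rot: [3.142, -0.0, 0.166]
force: [0.4, -1.0, -1.2]
grip_width: 0.0077
time_s: 4.97
ee_pos: [0.6867, 0.0355, 0.179]
eef_rot: [3.142, 0.0, 0.166]
force: [-0.6, -0.8, -0.5]
grip_width: 0.0075
```

```bash
python3 -m pendant '[[0,0,-0.06,0,0,0,1],[0,0,-0.12,0,0,0,1],[0,0,-0.18,0,0,0,1],[0,0,-0.2,0,0,0,1],[0,0,-0.2,0,0,0,1],[0,0,-0.15,0,0,0,1],[0,0,-0.08,0,0,0,1],[0,0,-0.04,0,0,0,1],[0,0,0,0,0,0,1]]'
python3 - <<'E'
from h import *
w=cam("wrist"); crop(w,0,0,512,384,"i_wrist",1.5)
s=cam("scene"); crop(s,100,60,400,280,"i_scene",2.5)
E
```

```text
time_s: 5.72
ee_pos: [0.6868, 0.0356, 0.3032]
eef_rot: [3.142, -0.001, 0.166]
force: [0.1, 0.2, -0.5]
grip_width: 0.0082
```

View pics/i_wrist.png

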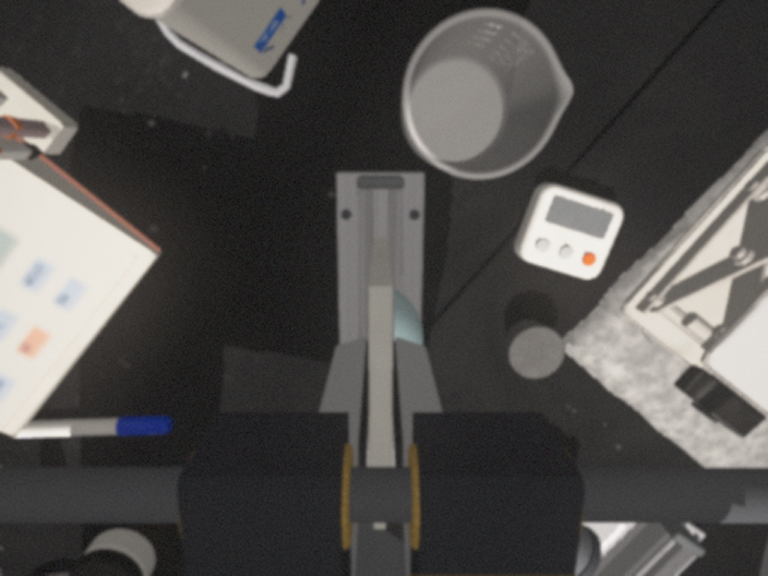

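View pics/i_scene.png

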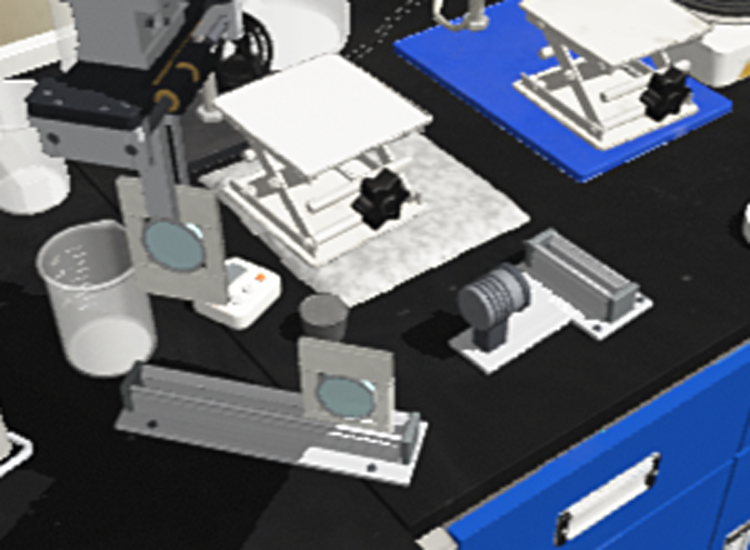

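```bash
python3 -m pendant '[[-0.15,0.124,0,0,0,0,1],[-0.22,0.182,0,0,0,0,1],[-0.24,0.198,0,0,0,0,1],[-0.24,0.198,0,0,0,0,1],[-0.24,0.198,0,0,0,0,1],[-0.24,0.198,0,0,0,0,1],[-0.24,0.198,0,0,0,0,1],[-0.24,0.198,0,0,0,0,1],[-0.24,0.198,0,0,0,0,1],[-0.21,0.174,0,0,0,0,1]]'
python3 -m pendant '[[0,0,0,0,0,-0.1,1],[0,0,0,0,0,-0.18,1],[0,0,0,0,0,-0.23,1],[0,0,0,0,0,-0.23,1],[0,0,0,0,0,-0.23,1],[0,0,0,0,0,-0.23,1],[0,0,0,0,0,-0.23,1],[0,0,0,0,0,-0.23,1],[0,0,0,0,0,-0.23,1],[0,0,0,0,0,-0.23,1]]'
python3 -m pendant '[[0,0,0,0,0,-0.23,1],[0,0,0,0,0,-0.23,1],[0,0,0,0,0,-0.23,1],[0,0,0,0,0,-0.23,1],[0,0,0,0,0,-0.23,1],[0,0,0,0,0,-0.23,1],[0,0,0,0,0,-0.23,1],[0,0,0,0,0,-0.23,1],[0,0,0,0,0,-0.23,1],[0,0,0,0,0,-0.23,1]]'
python3 -m pendant '[[0,0,0,0,0,-0.2,1],[0,0,0,0,0,-0.1,1],[0,0,0,0,0,0,1],[0,0,0,0,0,0,1],[0,0,0,0,0,0,1]]'
python3 - <<'E'
from h import *
o=ctrl.get_obs(); print(o["ee_pos"],np.degrees(o["eef_rot"]))
w=cam("wrist"); crop(w,0,0,512,384,"j_wrist",1.5); np.save("w_j.npy",w,allow_pickle=True)
E
```

```text
time_s: 6.65
ee_pos: [0.4544, -0.2313, 0.3015]
eef_rot: [-3.14, 0.002, 0.166]
force: [0.7, -0.6, -1.0]
grip_width: 0.0077
time_s: 7.48
ee_pos: [0.4561, -0.23, 0.3014]
eef_rot: [-3.14, -0.001, 1.282]
force: [-0.6, -0.5, -0.4]
grip_width: 0.0077
time_s: 8.32
ee_pos: [0.4561, -0.23, 0.3014]
eef_rot: [-3.141, -0.002, 2.486]
force: [-0.3, 0.1, -0.8]
grip_width: 0.0078
time_s: 8.73
ee_pos: [0.4562, -0.2301, 0.3021]
eef_rot: [3.142, -0.001, 2.636]
force: [-0.8, -0.9, -1.7]
grip_width: 0.0079
[ 0.45621885 -0.23008641  0.30213597] [ 1.79997453e+02 -5.02989591e-02  1.51003584e+02]
```

View pics/j_wrist.png

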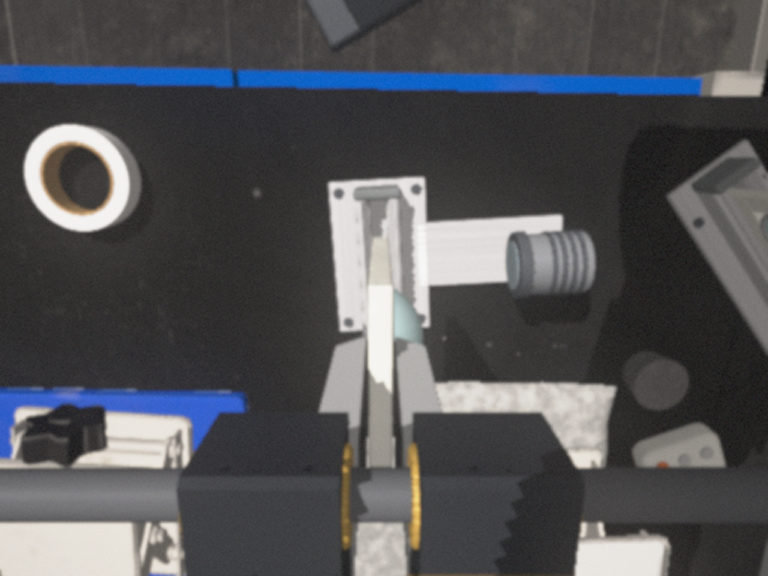

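```bash
python3 -m pendant '[[0,0,0,0,0,-0.11,1],[0,0,0.1,0,0,0,1],[0,0,0.15,0,0,0,1],[0,0,0.15,0,0,0,1],[0,0,0.13,0,0,0,1],[0,0,0.08,0,0,0,1],[0,0,0.04,0,0,0,1],[0,0,0,0,0,0,1],[0,0,0,0,0,0,1],[0,0,0,0,0,0,1]]'
python3 - <<'E'
from h import *
o=ctrl.get_obs(); print(o["ee_pos"],np.degrees(o["eef_rot"]))
w=cam("wrist"); crop(w,150,80,350,300,"k_wrist",2.7); np.save("w_k.npy",w,allow_pickle=True)
s=cam("scene"); crop(s,230,100,380,240,"k_scene",4)
f=lambda p:(p[0],p[1])
E
```

```text
time_s: 9.62
ee_pos: [0.4566, -0.2303, 0.2255]
eef_rot: [-3.141, 0.001, 2.695]
force: [-0.0, 0.7, -2.0]
grip_width: 0.0075
[ 0.45658181 -0.23031849  0.22553624] [-1.79993950e+02  7.71730212e-02  1.54412246e+02]
```

View pics/k_wrist.png

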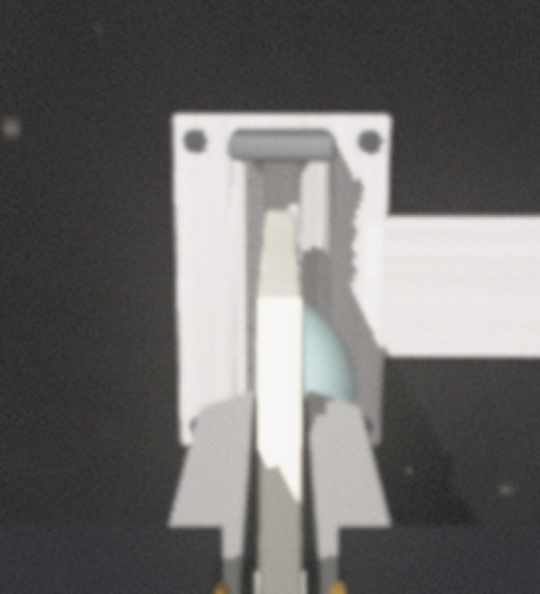

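View pics/k_scene.png

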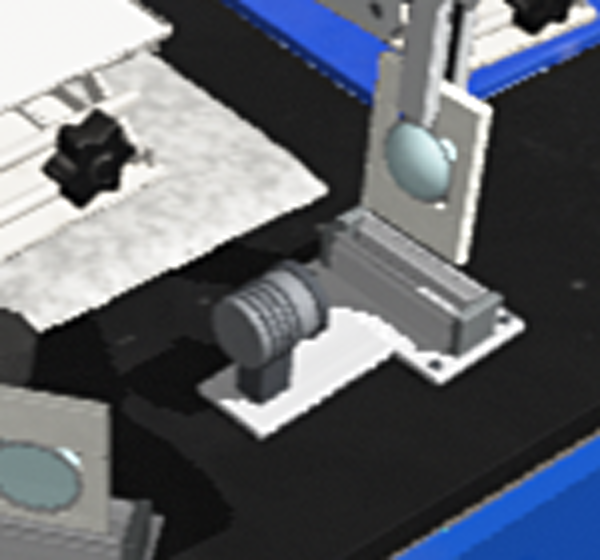

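```bash
python3 -m pendant '[[0,0,0.05,0,0,0,1],[0,0,0.06,0,0,0,1],[0,0,0.06,0,0,0,1],[0,0,0.04,0,0,0,1],[0,0,0.02,0,0,0,1],[0,0,0,0,0,0,1],[0,0,0,0,0,0,1]]'
python3 -m pendant '[[0,0,0.03,0,0,0,1],[0,0,0.03,0,0,0,1],[0,0,0.02,0,0,0,1],[0,0,0,0,0,0,1],[0,0,0,0,0,0,1]]'
```

```text
time_s: 10.3
ee_pos: [0.4564, -0.2302, 0.197]
eef_rot: [3.142, -0.0, 2.695]
force: [-0.2, 0.4, -1.4]
grip_width: 0.0081
time_s: 10.72
ee_pos: [0.4563, -0.2301, 0.1873]
eef_rot: [3.142, -0.0, 2.695]
force: [-0.3, -0.0, -0.7]
grip_width: 0.0078
```

```bash
python3 -m pendant '[[0,0,0.02,0,0,0,1],[0,0,0.02,0,0,0,1],[0,0,0.015,0,0,0,1],[0,0,0,0,0,0,1],[0,0,0,0,0,0,1]]'
python3 -m pendant '[[0,0,0.008,0,0,0,1],[0,0,0.008,0,0,0,1],[0,0,0,0,0,0,1],[0,0,0,0,0,0,1]]'
```

```text
time_s: 11.13
ee_pos: [0.4563, -0.2301, 0.1807]
eef_rot: [3.142, -0.0, 2.695]
force: [-0.2, 0.4, 0.2]
grip_width: 0.0079
time_s: 11.47
ee_pos: [0.4564, -0.2302, 0.179]
eef_rot: [-3.142, 0.0, 2.695]
force: [0.9, -0.9, -0.4]
grip_width: 0.0078
```

Push a hair further to confirm floor contact.

```bash
python3 -m pendant '[[0,0,0.008,0,0,0,1],[0,0,0,0,0,0,1],[0,0,0,0,0,0,1]]'
python3 -m pendant '[[0,0,0.008,0,0,0,1],[0,0,0,0,0,0,1],[0,0,0,0,0,0,1]]'
python3 - <<'E'
from h import *
s=cam("scene"); crop(s,230,100,380,240,"l_scene",4)
print(ctrl.get_obs()["force"])
E
```

```text
time_s: 11.72
ee_pos: [0.4565, -0.2303, 0.179]
eef_rot: [-3.141, 0.001, 2.695]
force: [-4.3, 2.7, 12.1]
grip_width: 0.0076
time_s: 11.97
ee_pos: [0.4566, -0.2303, 0.1789]
eef_rot: [-3.141, 0.002, 2.695]
force: [-8.2, 5.2, 21.8]
grip_width: 0.0076
[-7.37260989  5.11932274 22.4818652 ]
```

View pics/l_scene.png

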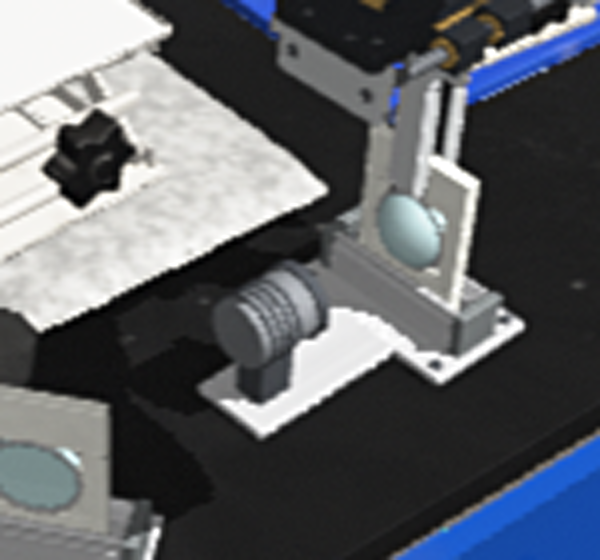

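```bash
python3 -m pendant '[[0,0,-0.014,0,0,0,1],[0,0,0,0,0,0,1]]'
python3 -m pendant '[[0,0,0,0,0,0,-0.5],[0,0,0,0,0,0,-0.5],[0,0,0,0,0,0,-0.5],[0,0,0,0,0,0,-0.5],[0,0,0,0,0,0,-0.5],[0,0,0,0,0,0,-0.5],[0,0,0,0,0,0,-0.5],[0,0,0,0,0,0,-0.5]]'
python3 -m pendant '[[0,0,-0.05,0,0,0,-0.5],[0,0,-0.1,0,0,0,-0.5],[0,0,-0.2,0,0,0,-0.5],[0,0,-0.25,0,0,0,-0.5],[0,0,-0.25,0,0,0,-0.5],[0,0,-0.15,0,0,0,-0.5],[0,0,0,0,0,0,-0.5],[0,0,0,0,0,0,-0.5]]'
python3 - <<'E'
from h import *
s=cam("scene"); crop(s,130,100,380,270,"m_scene",3)
w=cam("wrist"); crop(w,0,0,512,384,"m_wrist",1.5)
t=cam("top"); crop(t,170,105,360,285,"m_top",3)
E
```

```text
time_s: 12.18
ee_pos: [0.4564, -0.2302, 0.1791]
eef_rot: [-3.142, 0.001, 2.695]
force: [0.2, -0.0, -0.8]
grip_width: 0.0079
time_s: 12.85
ee_pos: [0.4563, -0.2302, 0.1787]
eef_rot: [3.142, -0.0, 2.695]
force: [0.5, -0.3, 0.1]
grip_width: 0.0573
time_s: 13.52
ee_pos: [0.4563, -0.2302, 0.2994]
eef_rot: [-3.141, 0.002, 2.695]
force: [0.8, -0.4, -0.2]
grip_width: 0.07
```

View pics/m_scene.png

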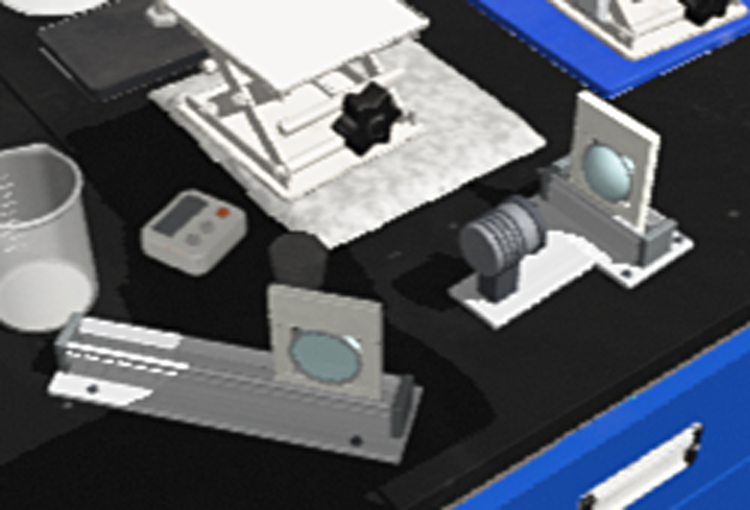

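View pics/m_wrist.png

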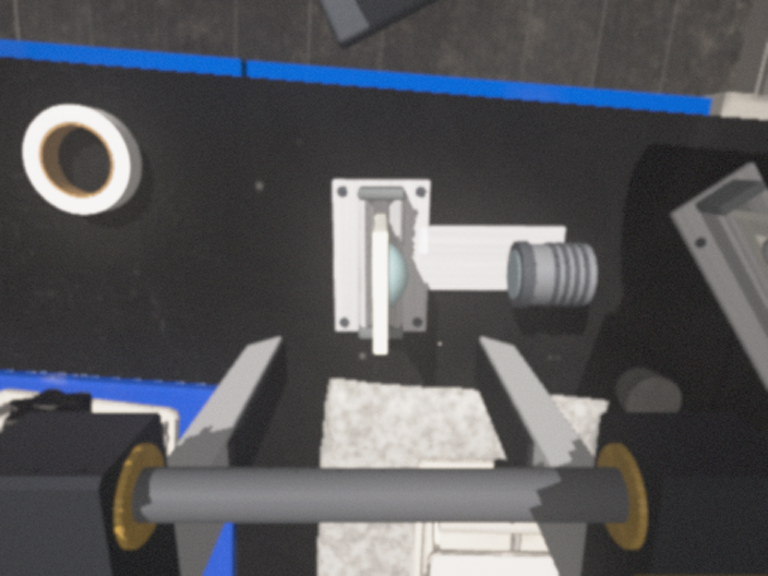

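Run:
```python
from h import *
w=cam("wrist")
g=cv2.cvtColor(w["image"],cv2.COLOR_RGB2HSV)
crop(w,225,110,285,250,"n",5)
for z in (.106,.11): 
    A=onz(w,(381/1.5,229/1.5),z);B=onz(w,(381/1.5,354/1.5),z); print(z,((A+B)/2).round(4),np.linalg.norm(A-B),np.degrees(np.arctan2(*(A-B)[1::-1])))
```

```text
0.106 [ 0.4555 -0.2297  0.106 ] 0.07132640255112804 154.4471932837057
0.11 [ 0.4545 -0.2293  0.11  ] 0.0702855252817782 154.4471932837057
```

View pics/n.png

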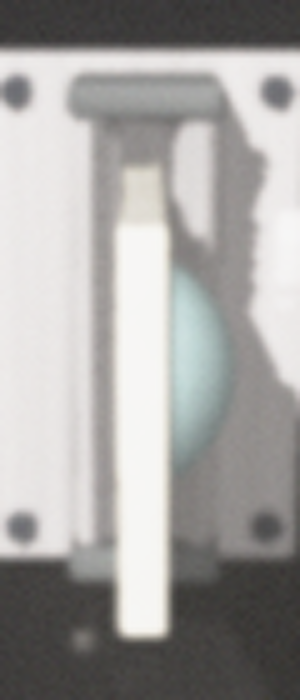

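```bash
python3 -c "
from station import hand_in
print(hand_in())"
```

```text
the job is handed in; nothing more can be done
None
```

I took the lens (the farther of the two glasses) from the rail and turned it about 145°. It now stands in the lamp stand's slot with its bulge towards the lamp, and the job is handed in.

- **Seating:** The lens touched the slot's floor at the expected height, with the contact force rising to about 22 N while I pressed lightly. I eased off before opening the gripper.
- **Final pictures:** The lens stands upright, its centre within about 1 mm of the slot's. Its angle is within about 0.2° of the slot's. The bulge faces the lamp, and the window still stands in the rail.
- **Robot:** The gripper was clear above the lens at hand-in. The clock read about 13.7 s, against the 38 s limit.

None of the checks failed. One small disagreement: measured at its expected height, the lens's top edge came out at 71.3 mm against the true 70 mm, which is within the measuring error.

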